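# Wind the music box under the swing-arm magnifier

## Robot

A 7-joint arm with a two-finger parallel gripper is mounted at the origin on the work surface. World frame = base frame: x ahead of the robot, y to its left, z up, the work surface at z = 0. Lengths are in m, angles in rad, forces in N, time in s.
With the tool pointing down it reaches from about 0.425 to 0.95 m from the base axis. Payload 4.7 kg.
Tool frame: the origin (TCP) lies midway between the tips of the shut fingers; the grasp point (between the pads) lies arm.grip_point_offset behind it (arm.grip_point_offset is the distance from the TCP to the grasp point, in m); z points along the fingers, x is the direction in which the jaws open and shut, and the axes are right-handed (so a half turn about z gives the same grasp; the last joint's range is limited). The gripper opens to 87 mm and grips with 3 to 60 N. Pads are 19 mm wide; open, the fingers measure 117 mm over their backs; the gripper's body (75 mm by 190 mm) begins 51 mm behind the grasp point.
Start: joints at [-1.307, 0.469, -0.049, 1.532, 0.024, 1.141, -0.082], TCP at [0.195, 0.646, 0.223] pointing down, gripper open.
Joint ranges: [-2.59, 2.59], [-0.33, 1.99], [-1.39, 1.29], [0.1, 2.45], [-1.04, 4.18], [0.21, 1.99], [-2.66, 2.66]. Speed limits (rad/s): [2.57, 2.57, 3.14, 3.14, 3.14, 3.14, 3.14].

## Interface

Orientations are given as a unit quaternion [w, x, y, z].
In Python, from cell import telemetry, camera, order, arm gives the robot as it stands.
- The arm moves only by the tool servo_tool, never from a script. Its argument "commands" is text: rows parted by semicolons, each of 7 numbers parted by spaces: the closure in counts, from 0 (fully open) to 255 (shut), then the shift along the tool's x, y, z in mm, then the turn, a rotation vector about the tool's x, y, z in degrees. In form: jaw tx ty tz rx ry rz; .... A call has 1 to 10 rows; each row is the pose to reach, as a shift and turn from the pose commanded when the call began, along the tool's axes at that moment; what a row does not reach only later rows make up. A row lasts 1/10 s, in which the tool goes at most 50 mm and 8.59 degrees, less where a joint would pass 70% of its speed; a pose out of reach is approached as far as the arm can. A call with a gripper value outside its range is refused whole. The fingers move at their own pace and stop on an object; "force" is the grip in N (left out, the last holds). Time passes only in rows, so rows that repeat a pose let the fingers close. It gives the time, the measured TCP pose, the force and the opening at its end, in the units of the state.
- telemetry.get_state(): the state, without advancing time (a new reading comes with each control period).
- camera(name): name is "side" or "top" or "wrist"; returns a dict with "frame" (420x560x3 uint8, blue, green, red), "depth" (420x560 float32, m along the optical axis (not along the pixel's ray), 0 where there is no reading), "mtx" (3x3 intrinsics, pixels), "cam_to_world" (4x4, takes a point from camera to world coordinates). Camera axes: x right, y up, looking along -z (the intrinsics and any distortion apply to the point x, -y, -z); pixel columns grow to the right and rows downward; lengths in m; the calibration is good to about 2 mm. A picture is of the moment at which its call begins.
- order.finish_job(): hands the job in, once; it reports no verdict.
The state is a dict: "clock": time; "joint_positions": joint angles; "qvel": joint speeds; "joint_torque": joint torques, N m; "position": TCP position; "tool_rot": TCP orientation; "contact_force": force on the tool from outside, world axes, zero at the start; "ft_torque": the same for the moment, N m; "gripper_width": opening from 0.0 (shut) to 1.0 (fully open).
Only numpy, scipy, OpenCV 4.12 (cv2) and the standard library are available. Lean on these libraries where they do the work, as an engineer would, in place of code of your own. Each camera call takes 0.05 s, during which the arm holds its last target.

## Task

First push the magnifier aside until its lens hangs over the middle of the cork pad. Then wind the music box key clockwise, stroke by stroke past the bridge: let the red wing pass the green band once and stop it within the band the second time. Do not overwind it past the band, leave the lens over the pad and do not disturb the other things on the table.

Things in the scene. Friction and masses are not known exactly. Their poses are not given: they have to be found in the camera images.
- stand: dark steel foot (90 mm disc) and column of the chrome swing-arm magnifier, fixed to the table; origin at the column's foot, on the vertical axis about which the arm swings. The column and arm reach 198 mm high
- swing (a joint): angle of the magnifier's arm about the column, rad: at 0 the arm points along the stand's -x axis, and it grows anticlockwise seen from above; range -1.3 to 1.3. The arm turns stiffly (about 1 to 2 N at the lens) and stays where it is left
- lens (a point): centre of the magnifier's round lens: a rim 110 mm across (a solid disc to the touch), from 147 to 165 mm above the table, its centre 240 mm from the column's axis; the arm above it (12 mm thick, top at 192 mm) runs back to the column and joins the rim on the column side
- pad: cork parking pad, disc 100 mm across, 4 mm thick, fixed; lies left or right of the music box, under the circle that the lens travels; origin at the centre of its underside
- musicbox: drum-shaped music box, dark wood, 170 mm across, fixed; origin at the centre of its underside, on the key's vertical axis. Its flat steel top is at 45 mm. A dark steel bridge stands over the key, along the box's +x axis (see bridge)
- bridge (a point): on the bridge's top face, 40 mm from the key's axis along the box's x. Three flat bars 20 mm wide run from the axis out to 77 mm, at -0.44, 0 and +0.44 rad from the box's x; underside 91 mm, top 99 mm (cap on the axis 28 mm across, 101 mm), each on a 12 mm pillar 72 mm from the axis. The key's wings pass under the bars and inside the pillars; a finger cannot
- green (a point): middle of the green band painted on the steel top, 63 to 77 mm from the axis and 0.4 rad long, centred 2.283 rad anticlockwise (from above) from the box's x axis.
- key (a joint): winding angle of the key, rad, growing clockwise seen from above: the red wing points at the angle (-1.1 - value), anticlockwise from the box's x axis. It starts at 0.2 to 1.6; the red wing is in the green band near 2.9 (first pass) and at 8.98 to 9.38 (second pass, the goal); stop at 9.8. Its spring makes it stiffer as it is wound (0.14 to 0.24 N m); it holds wherever it is let go
- red_tip (a point): outer end of the key's red wing, at mid height. The key has two flat upright wings, one red and one brass, half a turn apart: each 10 mm thick, from the hub (24 mm across) out to 58 mm from the axis, from 60 to 84 mm above the table
- star_wheel: pierced brass star wheel, 97 mm across, 6 mm thick, lying flat, loose; origin at the centre of its underside; a bystander
- comb_block: rosewood block 110 x 30 x 27 mm with a steel comb on top, loose; origin at the centre of its underside, x along it; a bystander
- pawl: dark steel ratchet pawl, about 95 mm long, 10 mm thick, lying flat, loose; origin about its middle, underside, x along it; a bystander
- anvil: small cast-iron anvil, about 100 mm long, 45 mm wide, 58 mm tall, 0.9 kg, loose; origin at the centre of its foot; a bystander
- screwdriver: screwdriver, 150 mm long, lying along its x axis, loose; a bystander
- oil: olive glass oil bottle with a black cap, 56 mm across, 120 mm tall, standing loose; origin at the centre of its base; a bystander
Mind the look-alikes: they are no part of the job. Leave any orange look-alike of the musicbox alone.

How it is judged:
By the outcome, as a careful person would: the job done as asked, in the order asked, and still so for the second after the job is handed in, with the robot touching nothing.
It also fails if it takes over 67 s, if anything falls off the work surface, if the arm or the gripper's body presses on something with over 40 N, if the wrist force passes 120 N, or if a joint passes its speed limit or range.

## Working session

There is one attempt and no reset: what is moved stays moved. The work goes in short steps, Python scripts to look and compute and a tool call to move; the robot and the scene stay as the last step left them, time stands still between calls to the robot, and variables do not carry over. Pictures are saved under pics/ and viewed, and the job is handed in when it is done.

Besides the shell and the picture viewer there is one more tool, called after "Call:" in YAML: its name, and indented under it one key for each argument. servo_tool: Moves the arm, as the interface text tells. Its arguments: {"type":"object","properties":{"commands":{"type":"string"},"force":{"type":"number"}},"required":["commands"]}

```bash
ls; mkdir -p pics; python3 - <<'E'
from cell import telemetry, camera, order, arm
import cv2
print(telemetry.get_state()); print([a for a in dir(arm) if a[0]!='_'], arm.grip_point_offset)
import pickle
d={}
for n in ("side","top","wrist"):
    c=camera(n); d[n]=c; cv2.imwrite(f"pics/{n}0.png",c["frame"]); print(n,c["mtx"],c["cam_to_world"])
pickle.dump(d,open("c0.pkl","wb"))
E
```

```text
pics
{'clock': 0.0, 'joint_positions': array([-1.30690977,  0.46946618, -0.0486224 ,  1.53367975,  0.02412772,
        1.14101109, -0.08228353]), 'qvel': array([ 1.58531834e-03,  3.26514353e-04, -5.61073384e-04,  5.68609511e-05,
        7.93421012e-04,  7.55723184e-04, -1.19472132e-03]), 'joint_torque': array([ 1.14510724e-03, -5.07971513e+01, -8.02518963e-02, -2.36151248e+01,
       -6.13252376e-02,  3.80937383e-02,  1.86510088e-04]), 'position': array([0.19462839, 0.6457058 , 0.22148886]), 'tool_rot': array([ 6.23460863e-04,  8.02664238e-01,  5.96430334e-01, -7.67416671e-04]), 'contact_force': array([-0.74659476,  0.08192601,  0.56529149]), 'ft_torque': array([ 0.02193329,  0.03022974, -0.05238836]), 'gripper_width': 0.9992685510684285}
['Unreachable', 'grip_point_offset'] 0.0187
side [[441.63960607   0.         277.86133255]
 [  0.         441.63960607 204.72276063]
 [  0.           0.           1.        ]] [[ 0.90112928  0.2611789  -0.34605144  0.19306742]
 [-0.43294767  0.50002605 -0.75002018 -0.7087407 ]
 [-0.02285471  0.82568731  0.56366491  0.64994945]
 [ 0.          0.          0.          1.        ]]
top [[508.5453035    0.         290.33496956]
 [  0.         508.5453035  201.94244548]
 [  0.           0.           1.        ]] [[-0.02023399  0.99506399 -0.09715065  0.41973538]
 [-0.99978407 -0.02059798 -0.00274512 -0.00387366]
 [-0.00473268  0.09707413  0.9952659   1.45268912]
 [ 0.          0.          0.          1.        ]]
wrist [[308.60814731   0.         272.577028  ]
 [  0.         308.60814731 209.42253377]
 [  0.           0.           1.        ]] [[ 0.28868309 -0.92250544 -0.25621436  0.12382688]
 [ 0.95742161  0.27747209  0.07970637  0.66724517]
 [-0.00243722 -0.26831504  0.96332814  0.38355907]
 [ 0.          0.          0.          1.        ]]
```

View pics/top0.png

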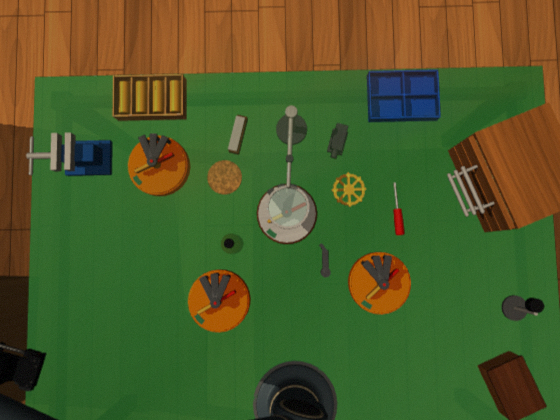

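View pics/side0.png

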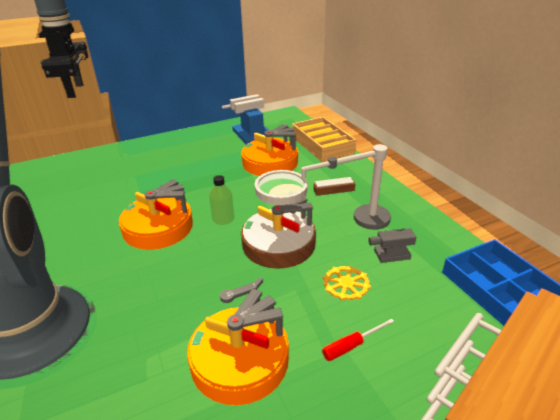

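The top view shows the robot at the bottom. The real dark music box is at about (288,213), with the lens above it. The stand column is at about (290,113), the pad at (225,177) and the oil bottle at (231,243). The comb block is at (237,133), the anvil at (339,140), the star wheel at (349,189) and the pawl at (325,260). The three orange drums are decoys.

```bash
cat > h.py <<'E'
import numpy as np, cv2
def proj(c,P):
    P=np.atleast_2d(P); M=np.linalg.inv(c["cam_to_world"]); q=P@M[:3,:3].T+M[:3,3]
    p=np.c_[q[:,0],-q[:,1],-q[:,2]]@c["mtx"].T
    return p[:,:2]/p[:,2:]
def ray(c,u,v,z):
    d=np.linalg.solve(c["mtx"],[u,v,1.]); d=np.array([d[0],-d[1],-d[2]])
    T=c["cam_to_world"]; w=T[:3,:3]@d; o=T[:3,3]
    return o+w*(z-o[2])/w[2]
def cloud(c):
    v,u=np.mgrid[:420,:560]; Z=c["depth"]; m=c["mtx"]
    x=(u-m[0,2])/m[0,0]*Z; y=(v-m[1,2])/m[1,1]*Z
    P=np.stack([x,-y,-Z],-1); T=c["cam_to_world"]
    return P@T[:3,:3].T+T[:3,3]
E
python3 - <<'E'
import pickle,cv2,numpy as np
from h import *
d=pickle.load(open("c0.pkl","rb"))
c=d["top"]
im=cv2.resize(c["frame"][90:290,190:440],None,fx=3.2,fy=3,interpolation=cv2.INTER_CUBIC)
im=cv2.resize(c["frame"][80:280,190:450],None,fx=3,fy=3,interpolation=cv2.INTER_CUBIC); cv2.imwrite("pics/t1.png",im)
s=d["side"]; cv2.imwrite("pics/s1.png",cv2.resize(s["frame"][130:290,200:420],None,fx=3.6,fy=3.6,interpolation=cv2.INTER_CUBIC))
for n,u,v,z in [("pad",225,177,.004),("stand",291,111,.198),("box",288,213,.045),("oil",229,243,.12),("comb",237,134,.027),("anvil",339,140,.05),("star",349,189,.006),("pawl",325,260,.01),("lens",288,212,.16)]:
    print(n,ray(c,u,v,z).round(3))
for n in("top","side"):
    P=cloud(d[n]);print(n,[ (P[v,u].round(3)) for u,v in ([(225,177),(291,111),(288,190),(270,213)] if n=="top" else [(220,184),(380,153),(280,215),(262,238)])])
E
```

```text
pad [0.637 0.187 0.004]
stand [ 0.773 -0.007  0.198]
box [0.526 0.007 0.045]
oil [0.445 0.162 0.12 ]
comb [0.757 0.148 0.027]
anvil [ 0.728 -0.14   0.05 ]
star [ 0.595 -0.169  0.006]
pawl [ 0.394 -0.094  0.01 ]
lens [0.52  0.006 0.16 ]
top [array([ 0.638,  0.187, -0.001]), array([ 0.774, -0.007,  0.193]), array([0.577, 0.005, 0.157]), array([0.519, 0.052, 0.159])]
side [array([0.442, 0.15 , 0.11 ]), array([ 0.763, -0.018,  0.19 ]), array([0.525, 0.   , 0.088]), array([ 0.479, -0.002,  0.043])]
```

View pics/t1.png

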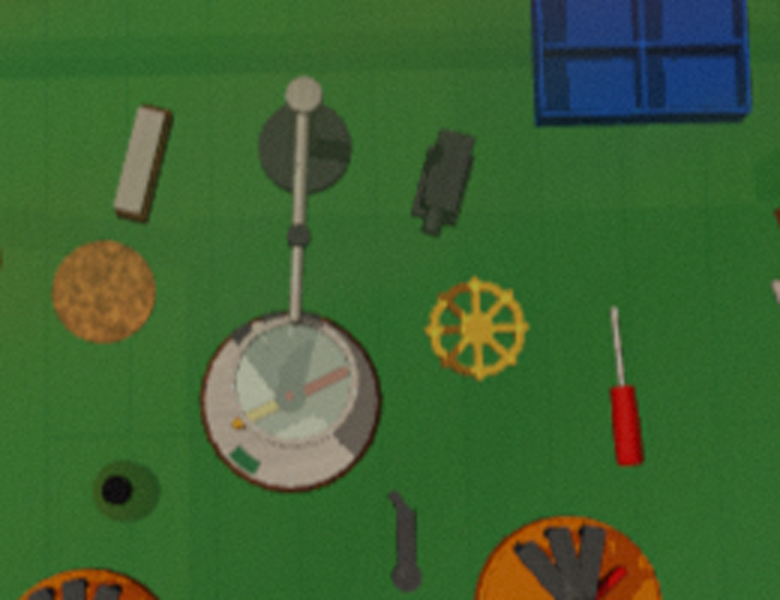

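View pics/s1.png

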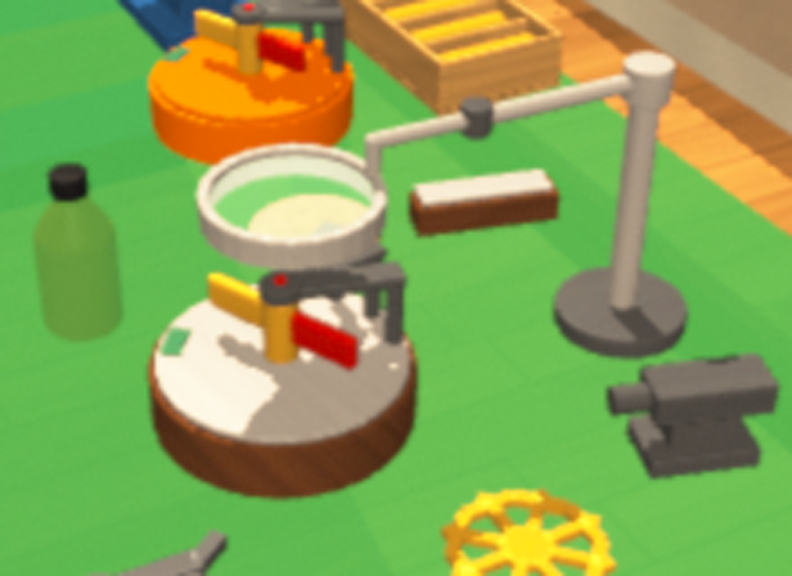

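```bash
python3 - <<'E'
import pickle,cv2,numpy as np
from h import *
d=pickle.load(open("c0.pkl","rb"))
c=d["top"]; hsv=cv2.cvtColor(c["frame"],cv2.COLOR_BGR2HSV)
def g(u,v): return 190+u/3-.33, 80+v/3-.33
print("foot",ray(c,*g(305,148),.008),"lens",ray(c,*g(297,382),.165),"col",ray(c,*g(303.5,94),.198))
print("box",ray(c,*g(291.5,398),.045), "oilcap", ray(c,*g(117,490),.12))
# pad by hue
m=cv2.inRange(hsv,(5,60,60),(22,255,255)); m[:, :200]=0;m[:,250:]=0;m[:150]=0;m[200:]=0
M=cv2.moments(m,True);print("pad",M["m00"],ray(c,M["m10"]/M["m00"],M["m01"]/M["m00"],.004))
# box drum: not-green not-lens
gp=hsv[233,271]; print(gp,hsv[100,200],c["frame"][233,271])
for u,v in [g(244,459)]: print("green",ray(c,u,v,.045))
P=cloud(d["side"])
Pt=cloud(c)
for nm,Q in(("side",P),("top",Pt)):
  s=Q.reshape(-1,3); k=(s[:,2]>.038)&(s[:,2]<.05)&(np.hypot(s[:,0]-.526,s[:,1]-.008)<.1); q=s[k]
  A=np.c_[q[:,:2],np.ones(len(q))]; print(nm,len(q),q.mean(0),q.min(0),q.max(0))
  k=(s[:,2]>.14)&(s[:,2]<.17)&(np.hypot(s[:,0]-.53,s[:,1]-.006)<.07); q=s[k];print(" lens",q.mean(0),q.min(0),q.max(0))
  k=(s[:,2]>.185)&(s[:,2]<.2)&(np.hypot(s[:,0]-.77,s[:,1]+.006)<.02); q=s[k];print(" col",len(q),q.mean(0),q.min(0),q.max(0))
E
```

```text
foot [ 0.77279875 -0.0070807   0.008     ] lens [0.53259609 0.00417056 0.165     ] col [ 0.77265831 -0.00634294  0.198     ]
box [0.52836157 0.01030417 0.045     ] oilcap [0.44533935 0.16314237 0.12      ]
pad 909.0 [0.63933408 0.1884355  0.004     ]
[ 66 132  95] [ 58 148 105] [55 95 46]
green [0.47288927 0.05518618 0.045     ]
side 2168 [ 0.51173447 -0.00762249  0.0444736 ] [ 0.43862917 -0.07322336  0.03800663] [0.60557775 0.09082598 0.04998651]
 lens [0.52746516 0.00128766 0.16007865] [ 0.47499996 -0.04868835  0.14592315] [0.58691173 0.06456332 0.16926863]
 col 142 [ 0.76613765 -0.01114538  0.19449181] [ 0.75012755 -0.02214397  0.18518708] [0.7850072  0.00865064 0.19988568]
top 1166 [0.50231144 0.01259197 0.0436765 ] [ 0.44380496 -0.07363869  0.03800659] [0.60861869 0.09372403 0.04994281]
 lens [0.53466022 0.00764677 0.16009823] [ 0.47958026 -0.04775845  0.14784141] [0.58931054 0.06193325 0.16970756]
 col 131 [ 0.77131462 -0.00656277  0.19532762] [ 0.75125725 -0.02199497  0.18514259] [0.78897762 0.00856788 0.19998651]
```

```bash
cat >> h.py <<'E'
def rows(p0,yaw0,wps,jaw=255):
    """p0 start pos, yaw0 deg of tool x, wps list of (x,y,z,yawdeg)"""
    a=np.radians(yaw0); X=np.array([np.cos(a),np.sin(a),0]);Y=np.array([np.sin(a),-np.cos(a),0]);Z=np.array([0,0,-1.])
    out=[]
    for w in wps:
        d=(np.array(w[:3])-p0)*1000
        out.append(f"{jaw} {d@X:.0f} {d@Y:.0f} {d@Z:.0f} 0 0 {-(w[3]-yaw0):.1f}")
    return "; ".join(out)
def seg(a,b,n): return [tuple(np.array(a)+(np.array(b)-np.array(a))*(i+1)/n) for i in range(n)]
E
python3 - <<'E'
from h import *
p0=np.array([0.1946,.6457,.2215]); y0=73.2
w=seg((*p0,y0),(.40,.40,.26,3),8)+seg((.40,.40,.26,3),(.43,.33,.26,-15),2)
print(rows(p0,y0,w)); p1=np.array(w[-1][:3])
w=seg((.43,.33,.26,-15),(.56,.12,.26,-30),5)+seg((.56,.12,.26,-30),(.528,-.1,.26,-30),5)
print(rows(p1,-15,w))
E
```

```text
255 -22 33 -5 0 0 8.8; 255 -44 67 -10 0 0 17.5; 255 -66 100 -14 0 0 26.3; 255 -88 134 -19 0 0 35.1; 255 -110 167 -24 0 0 43.9; 255 -132 201 -29 0 0 52.7; 255 -154 234 -34 0 0 61.4; 255 -176 268 -39 0 0 70.2; 255 -205 292 -39 0 0 79.2; 255 -234 317 -39 0 0 88.2
255 36 34 0 0 0 3.0; 255 72 68 0 0 0 6.0; 255 108 102 0 0 0 9.0; 255 144 135 0 0 0 12.0; 255 180 169 0 0 0 15.0; 255 185 213 0 0 0 15.0; 255 190 258 0 0 0 15.0; 255 196 302 0 0 0 15.0; 255 201 346 0 0 0 15.0; 255 206 390 0 0 0 15.0
```

Call:
servo_tool:
  commands: "255 -22 33 -5 0 0 8; 255 -44 67 -10 0 0 16; 255 -66 100 -15 0 0 24; 255 -88 134 -20 0 0 32; 255 -110 167 -25 0 0 40; 255 -132 201 -30 0 0 48; 255 -154 234 -35 0 0 56; 255 -176 268 -39 0 0 64; 255 -205 292 -39 0 0 72; 255 -234 317 -39 0 0 80"
  force: 20

```text
clock: 1.15
position: [0.4313, 0.3292, 0.2615]
tool_rot: [-0.0, 0.998, -0.062, -0.0]
contact_force: [0.7, 0.8, -0.1]
gripper_width: 0.171
```

```bash
python3 - <<'E'
from cell import telemetry
from h import *
s=telemetry.get_state(); print(s["position"],s["tool_rot"],s["gripper_width"],s["qvel"].round(2))
q=s["tool_rot"];print(np.degrees(2*np.arctan2(q[2],q[1])))
p0=np.array([.43,.33,.26]); y0=-6.8
w=seg((*p0,y0),(.56,.12,.26,-30),5)+seg((.56,.12,.26,-30),(.528,-.1,.26,-30),5)
print(rows(p0,y0,w))
E
```

```text
[0.43134624 0.32921819 0.2614655 ] [-3.50550366e-05  9.98071619e-01 -6.20728520e-02 -5.32031153e-05] 0.17093163467134787 [ 0.29 -0.16  0.4   0.24 -0.04 -0.05 -0.67]
-7.117600634813243
255 31 39 0 0 0 4.6; 255 62 77 0 0 0 9.3; 255 92 116 0 0 0 13.9; 255 123 155 0 0 0 18.6; 255 154 193 0 0 0 23.2; 255 153 238 0 0 0 23.2; 255 152 282 0 0 0 23.2; 255 151 326 0 0 0 23.2; 255 149 371 0 0 0 23.2; 255 148 415 0 0 0 23.2
```

Call:
servo_tool:
  commands: "255 31 39 0 0 0 5; 255 62 77 0 0 0 9; 255 92 116 0 0 0 14; 255 123 155 0 0 0 18; 255 154 193 0 0 0 23; 255 153 238 0 0 0 23; 255 152 282 0 0 0 23; 255 151 326 0 0 0 23; 255 149 371 0 0 0 23; 255 148 415 0 0 0 23"

```text
clock: 2.15
position: [0.528, -0.1005, 0.2614]
tool_rot: [-0.0, 0.966, -0.257, -0.0]
contact_force: [0.3, -0.1, -0.4]
gripper_width: 0.003
```

```bash
python3 - <<'E'
from cell import telemetry
from h import *
s=telemetry.get_state(); q=s["tool_rot"];y0=np.degrees(2*np.arctan2(q[2],q[1])); print(s["position"],y0,s["gripper_width"])
S=np.array([.7725,-.0065])
def pp(th,off): return S+.24*np.array([np.cos(th),np.sin(th)])-off*np.array([np.sin(th),-np.cos(th)])
p0=np.array([.528,-.1,.26]);yy=-30
w=seg((.528,-.1,.26,yy),(.528,-.1,.138,yy),3)
a=(*pp(3.089,.071),.138,yy)
w+=seg(w[-1],a,2)
ths=np.linspace(3.089,2.172,19)
arc=[(*pp(t,.071),.138,yy) for t in ths[1:]]
print(rows(p0,yy,w+arc[:5])); p1=np.array(arc[4][:3]); print(p1)
print(rows(p1,yy,arc[5:15]));p2=np.array(arc[14][:3])
print(rows(p2,yy,arc[15:])); print(arc[-1])
E
```

```text
[ 0.52796493 -0.10047196  0.26142995] -29.771543321746368 0.0032020743730534927
255 0 0 41 0 0 -0.0; 255 0 0 81 0 0 -0.0; 255 0 0 122 0 0 -0.0; 255 -8 -16 122 0 0 -0.0; 255 -17 -31 122 0 0 -0.0; 255 -25 -41 122 0 0 0.0; 255 -33 -50 122 0 0 0.0; 255 -41 -61 122 0 0 0.0; 255 -48 -71 122 0 0 0.0; 255 -54 -82 122 0 0 0.0
[ 0.52226665 -0.0015735   0.138     ]
255 -6 -11 0 0 0 0.0; 255 -11 -23 0 0 0 0.0; 255 -16 -35 0 0 0 0.0; 255 -20 -47 0 0 0 0.0; 255 -23 -59 0 0 0 0.0; 255 -26 -72 0 0 0 0.0; 255 -28 -84 0 0 0 0.0; 255 -30 -97 0 0 0 0.0; 255 -31 -109 0 0 0 0.0; 255 -31 -122 0 0 0 0.0
255 0 -13 0 0 0 0.0; 255 1 -25 0 0 0 0.0; 255 3 -38 0 0 0 0.0
(np.float64(0.5781969489393555), np.float64(0.15125716892909988), 0.138, -30)
```

Call:
servo_tool:
  commands: "255 0 0 41 0 0 0; 255 0 0 81 0 0 0; 255 0 0 122 0 0 0; 255 -8 -16 122 0 0 0; 255 -17 -31 122 0 0 0; 255 -25 -41 122 0 0 0; 255 -33 -50 122 0 0 0; 255 -41 -61 122 0 0 0; 255 -48 -71 122 0 0 0; 255 -54 -82 122 0 0 0"

```text
clock: 3.15
position: [0.5226, 0.0, 0.1398]
tool_rot: [-0.0, 0.966, -0.257, 0.0]
contact_force: [0.7, -0.8, -0.1]
gripper_width: 0.009
```

Call:
servo_tool:
  commands: "255 -6 -11 0 0 0 0; 255 -11 -23 0 0 0 0; 255 -16 -35 0 0 0 0; 255 -20 -47 0 0 0 0; 255 -23 -59 0 0 0 0; 255 -26 -72 0 0 0 0; 255 -28 -84 0 0 0 0; 255 -30 -97 0 0 0 0; 255 -31 -109 0 0 0 0; 255 -31 -122 0 0 0 0"

```text
clock: 4.15
position: [0.5566, 0.1213, 0.1394]
tool_rot: [0.0, 0.966, -0.257, -0.0]
contact_force: [0.2, -2.0, 0.4]
gripper_width: 0.006
```

Call:
servo_tool:
  commands: "255 0 -13 0 0 0 0; 255 1 -22 0 0 0 0; 255 2 -30 0 0 0 0; 255 2 -30 0 0 0 0"

```text
clock: 4.55
position: [0.5736, 0.147, 0.1394]
tool_rot: [-0.0, 0.967, -0.256, 0.0]
contact_force: [1.0, 0.7, 0.6]
gripper_width: 0.007
```

```bash
python3 - <<'E'
from cell import camera,telemetry
import cv2,pickle
from h import *
s=telemetry.get_state(); print(s["position"],s["contact_force"],s["clock"])
d={n:camera(n) for n in("top","side")}; pickle.dump(d,open("c1.pkl","wb"))
cv2.imwrite("pics/t2.png",cv2.resize(d["top"]["frame"][80:280,170:430],None,fx=3,fy=3,interpolation=cv2.INTER_CUBIC))
cv2.imwrite("pics/s2.png",cv2.resize(d["side"]["frame"][110:290,180:420],None,fx=3.3,fy=3.3,interpolation=cv2.INTER_CUBIC))
E
```

```text
[0.57361343 0.14702631 0.13944711] [0.95849917 0.73833954 0.6374395 ] 4.55
```

View pics/t2.png

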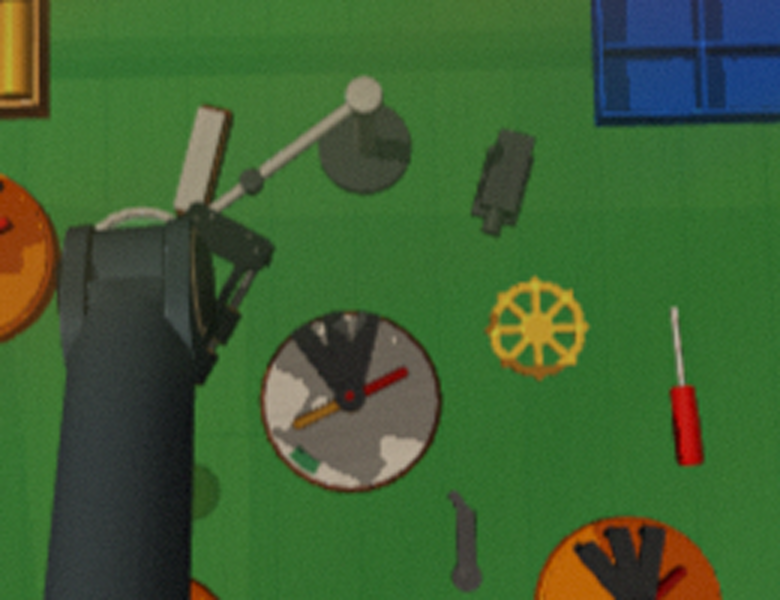

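View pics/s2.png

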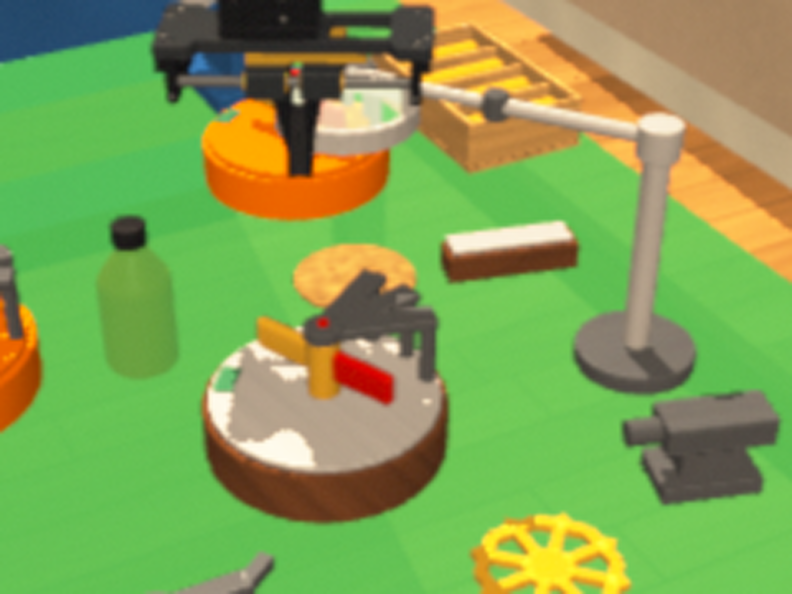

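The lens is now near the pad, hidden by the robot in the top view. The magnifier's arm runs from the column at (364,94) to the collar at (252,180). The key and the bridge's three bars can be seen clearly around (350,397).

```bash
python3 - <<'E'
import pickle
from h import *
d=pickle.load(open("c1.pkl","rb"));c=d["top"];s=d["side"]
def g(u,v): return 170+u/3-.33, 80+v/3-.33
S=np.array([.7725,-.0065])
for p,z in(((252,180),.188),((300,142),.188),((364,94),.198)): 
    q=ray(c,*g(*p),z); print(q, np.arctan2(q[1]-S[1],q[0]-S[0]))
P=cloud(s).reshape(-1,3); k=(P[:,2]>.172)&(P[:,2]<.2)&(P[:,1]>.02)&(P[:,1]<.2)&(P[:,0]>.6)&(P[:,0]<.76)
q=P[k]; print(len(q)); a=np.arctan2(q[:,1]-S[1],q[:,0]-S[0]); print(np.median(a))
P=cloud(c).reshape(-1,3); k=(P[:,2]>.172)&(P[:,2]<.2)&(P[:,1]>.02)&(P[:,1]<.2)&(P[:,0]>.6)&(P[:,0]<.76)
q=P[k]; a=np.arctan2(q[:,1]-S[1],q[:,0]-S[0]); print(len(q),np.median(a),a.std())
# expected side pixel of the lens for angles
# key
for n,p,z in(("hub",(350,397),.1),("redtip",(407,372),.084),("brasstip",(295,424),.084),("green",(305,460),.045),("barL",(302,325),.099),("barM",(348,316),.099),("barR",(372,320),.099)):
    q=ray(c,*g(*p),z);print(n,q, np.degrees(0)+np.arctan2(q[1]-.010,q[0]-.525))
E
```

```text
[0.70335599 0.08914758 0.188     ] 2.196729226298482
[0.73515081 0.04813974 0.188     ] 2.170398937211507
[ 0.77264924 -0.00676333  0.198     ] -1.0551945088689412
337
2.2558023839431045
247 2.201999925958127 0.04950517497281634
hub [0.52503634 0.01106632 0.1       ] 1.5367288211760832
redtip [ 0.54780709 -0.04054362  0.084     ] -1.1469151098409711
brasstip [0.50298215 0.06111491 0.084     ] 1.977528777907696
green [0.47194988 0.05427968 0.045     ] 2.4460623365653853
barL [0.59054031 0.0527289  0.099     ] 0.5777437167283952
barM [0.59779222 0.01145132 0.099     ] 0.01993521904793895
barR [ 0.59373997 -0.00993539  0.099     ] -0.28226811409177505
```

Call:
servo_tool:
  commands: "255 1 -3 0 0 0 0; 255 2 -5 0 0 0 0; 255 2 -5 0 0 0 0; 255 -5 20 0 0 0 0; 255 -8 40 0 0 0 0; 255 -5 80 -50 0 0 0; 255 10 110 -90 0 0 0; 255 30 140 -120 0 0 0; 255 50 180 -120 0 0 0; 255 50 180 -120 0 0 0"

```text
clock: 5.65
position: [0.5273, -0.0433, 0.2624]
tool_rot: [0.0, 0.965, -0.262, 0.003]
contact_force: [-0.2, -0.1, 0.4]
gripper_width: 0.007
```

```bash
python3 - <<'E'
from cell import camera,telemetry
import cv2,pickle
from h import *
s=telemetry.get_state(); print(s["position"],s["contact_force"],s["clock"])
d={n:camera(n) for n in("top","side")}; pickle.dump(d,open("c2.pkl","wb"))
cv2.imwrite("pics/t3.png",cv2.resize(d["top"]["frame"][80:230,170:370],None,fx=4,fy=4,interpolation=cv2.INTER_CUBIC))
cv2.imwrite("pics/s3.png",cv2.resize(d["side"]["frame"][90:290,180:420],None,fx=3,fy=3,interpolation=cv2.INTER_CUBIC))
E
```

```text
[ 0.5272511  -0.04327085  0.26237185] [-0.19116768 -0.10204053  0.38330686] 5.65
```

View pics/t3.png

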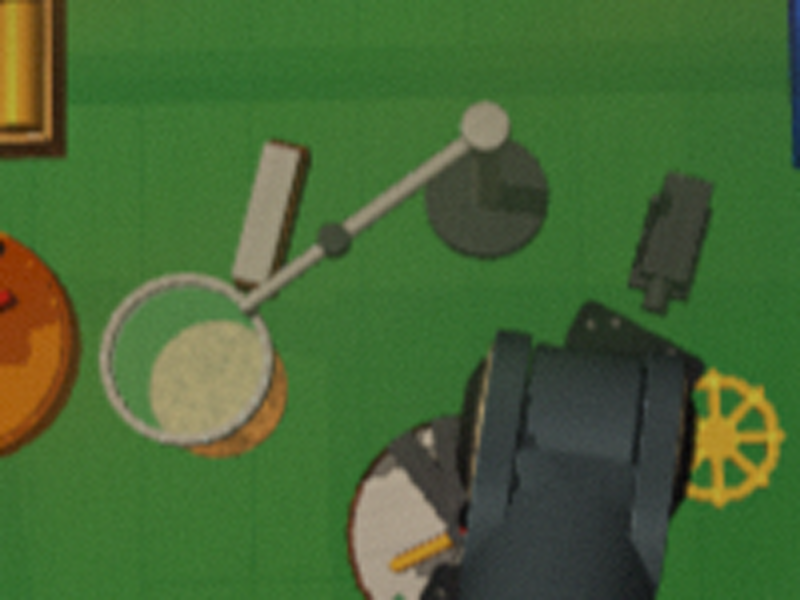

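View pics/s3.png

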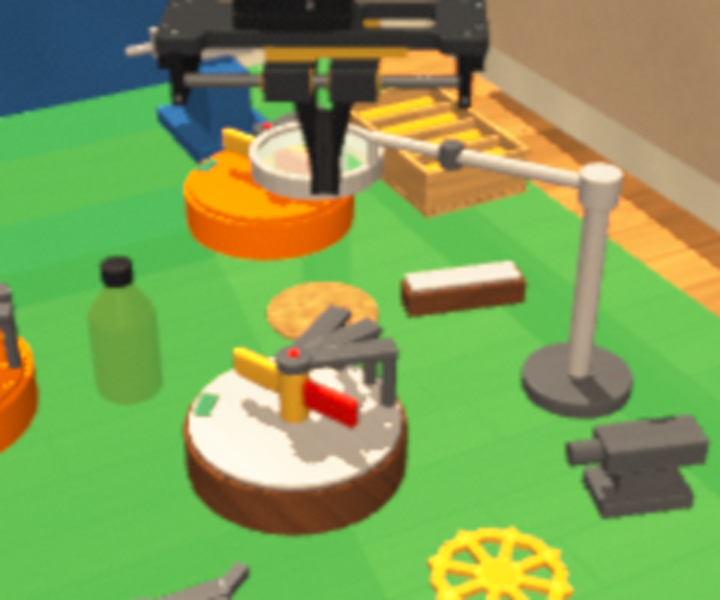

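The lens rim outline is centred at about (188,358) in this crop. The pad outline spans 150–287 by 320–458.

```bash
python3 - <<'E'
import pickle
from h import *
d=pickle.load(open("c2.pkl","rb"));c=d["top"]
def g(u,v): return 170+u/4-.375, 80+v/4-.375
for z in(.16,.165):print("lens",ray(c,*g(188,358),z))
print("pad",ray(c,*g(218.5,389),.004))
S=np.array([.7725,-.0065])
for R in (.24,):
  for th in np.arange(2.12,2.26,.02):
    L=S+R*np.array([np.cos(th),np.sin(th)])
    t=np.linspace(0,2*np.pi,60); o=proj(c,np.c_[L[0]+.055*np.cos(t),L[1]+.055*np.sin(t),np.full(60,.165)])
    mn=(o.min(0)-[170,80]+.375)*4; mx=(o.max(0)-[170,80]+.375)*4; print(round(th,3),L,mn.round(),mx.round())
E
```

```text
lens [0.63463112 0.18751846 0.16      ]
lens [0.63379992 0.18677817 0.165     ]
pad [0.63754995 0.18879996 0.004     ]
2.12 [0.64721804 0.19820572] [ 84. 253.] [256. 423.]
2.14 [0.64314925 0.1956593 ] [ 88. 259.] [260. 429.]
2.16 [0.6391322  0.19303203] [ 92. 265.] [264. 435.]
2.18 [0.6351685  0.19032495] [ 97. 271.] [268. 441.]
2.2 [0.63125973 0.18753914] [101. 277.] [273. 447.]
2.22 [0.62740745 0.18467571] [106. 283.] [277. 453.]
2.24 [0.62361321 0.18173582] [110. 289.] [282. 459.]
```

```bash
cat >> h.py <<'E'
B=np.array([.525,.011]); BY=.165
def pk(a,z,r=.048): # box angle
    return (B[0]+r*np.cos(a+BY),B[1]+r*np.sin(a+BY),z,-30)
def emit(p0,ws):
    p0=np.array(p0)
    for i in range(0,len(ws),10):
        print(rows(p0,-30,ws[i:i+10])); p0=np.array(ws[min(i+9,len(ws)-1)][:3])
    print("end",p0)
E
python3 - <<'E'
from cell import telemetry
from h import *
s=telemetry.get_state();p0=s["position"]
Z=.062
w=seg((*p0,-30),pk(2.48,.13),4)+seg(pk(2.48,.13),pk(2.48,Z),2)
w+=[pk(a,Z) for a in np.linspace(2.48,1.2,7)[1:]]
w+=[pk(1.2,Z),pk(1.35,Z),pk(1.35,.115)]
w+=seg(pk(1.35,.115),pk(-1.65,.115),3)+[pk(-1.65,.115),pk(-1.65,.075),pk(-1.65,Z)]
emit(p0,w)
E
```

```text
255 -18 -10 33 0 0 -0.0; 255 -37 -20 65 0 0 -0.0; 255 -55 -30 98 0 0 -0.0; 255 -74 -40 130 0 0 -0.0; 255 -74 -40 164 0 0 -0.0; 255 -74 -40 198 0 0 -0.0; 255 -73 -50 198 0 0 0.0; 255 -70 -60 198 0 0 0.0; 255 -65 -69 198 0 0 0.0; 255 -58 -76 198 0 0 0.0
255 8 -6 0 0 0 0.0; 255 18 -10 0 0 0 0.0; 255 18 -10 0 0 0 0.0; 255 11 -8 0 0 0 0.0; 255 11 -8 -53 0 0 0.0; 255 27 20 -53 0 0 -0.0; 255 44 47 -53 0 0 -0.0; 255 60 75 -53 0 0 -0.0; 255 60 75 -53 0 0 0.0; 255 60 75 -13 0 0 0.0
255 0 0 13 0 0 0.0
end [ 0.52911317 -0.03682344  0.062     ]
```

Call:
servo_tool:
  commands: "255 -18 -10 33 0 0 0; 255 -37 -20 65 0 0 0; 255 -55 -30 98 0 0 0; 255 -74 -40 130 0 0 0; 255 -74 -40 164 0 0 0; 255 -74 -40 198 0 0 0; 255 -74 -40 198 0 0 0"

```text
clock: 6.45
position: [0.4786, 0.0375, 0.0575]
tool_rot: [0.002, 0.967, -0.256, -0.005]
contact_force: [-0.8, 0.2, -0.5]
gripper_width: 0.003
```

```bash
python3 - <<'E'
from cell import camera,telemetry
import cv2,pickle
from h import *
s=telemetry.get_state(); print(s["position"],s["contact_force"],s["clock"],pk(2.48,.062))
c=camera("side")
cv2.imwrite("pics/s4.png",cv2.resize(c["frame"][140:290,200:400],None,fx=4,fy=4,interpolation=cv2.INTER_CUBIC))
E
```

```text
[0.47860581 0.03746366 0.05752136] [-0.7910792   0.2157196  -0.52906486] 6.45 (np.float64(0.48279787040393746), np.float64(0.03386876160960932), 0.062, -30)
```

View pics/s4.png

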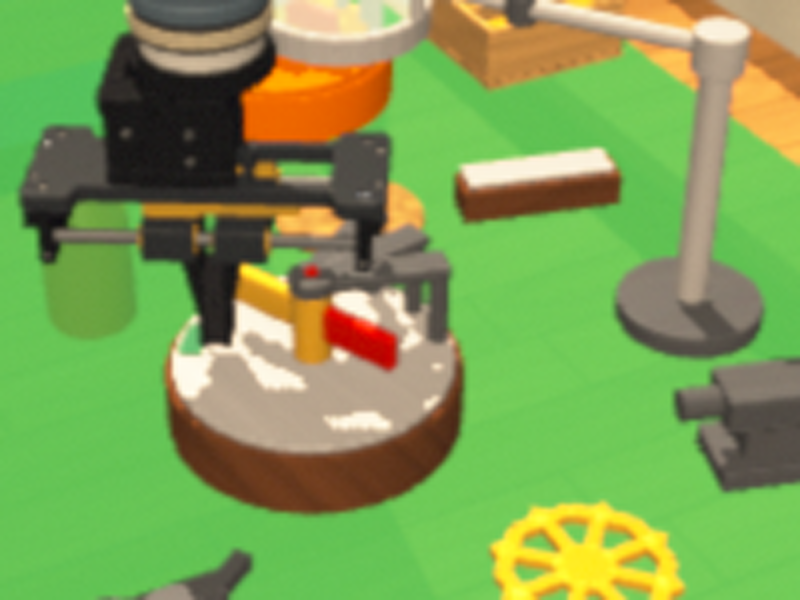

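The shut fingers are down behind the brass wing, over the drum top beside the green band at crop (190,340). They are clear of both the bridge and the wing.

```bash
python3 - <<'E'
from cell import telemetry
from h import *
s=telemetry.get_state();p0=s["position"];print(p0,s["qvel"].round(3))
Z=.062
w=[pk(a,Z) for a in np.linspace(2.48,1.2,7)]
w+=[pk(1.2,Z),pk(1.35,Z),pk(1.35,.08)]
emit(p0,w)
E
```

```text
[0.4806291  0.03700269 0.05970789] [-0.005 -0.054  0.038 -0.047  0.011  0.006 -0.004]
255 3 2 -2 0 0 0.0; 255 4 -9 -2 0 0 0.0; 255 7 -18 -2 0 0 0.0; 255 12 -27 -2 0 0 0.0; 255 19 -35 -2 0 0 0.0; 255 27 -41 -2 0 0 0.0; 255 36 -45 -2 0 0 0.0; 255 36 -45 -2 0 0 0.0; 255 30 -43 -2 0 0 0.0; 255 30 -43 -20 0 0 0.0
end [0.52767683 0.0589253  0.08      ]
```

Call:
servo_tool:
  commands: "255 2 -10 0 0 0 0; 255 5 -19 0 0 0 0; 255 10 -28 0 0 0 0; 255 17 -36 0 0 0 0; 255 25 -42 0 0 0 0; 255 34 -46 0 0 0 0; 255 34 -46 0 0 0 0; 255 34 -46 0 0 0 0"

```text
clock: 7.3
position: [0.5367, 0.0593, 0.0619]
tool_rot: [-0.001, 0.966, -0.257, 0.002]
contact_force: [0.0, 0.3, 0.0]
gripper_width: 0.011
```

```bash
python3 - <<'E'
from cell import camera,telemetry
import cv2,pickle
from h import *
c=camera("side")
s=telemetry.get_state();p=s["position"]; print(p,s["contact_force"],s["clock"],pk(1.2,.062), np.arctan2(p[1]-B[1],p[0]-B[0])-BY,np.hypot(*(p[:2]-B)))
cv2.imwrite("pics/s5.png",cv2.resize(c["frame"][140:290,200:400],None,fx=4,fy=4,interpolation=cv2.INTER_CUBIC))
E
```

```text
[0.53630022 0.05917689 0.06190224] [ 0.26918518 -0.41008404 -0.10125811] 7.35 (np.float64(0.5348086438931291), np.float64(0.057987131269931574), 0.062, -30) 1.1754043566429062 0.049484422759239824
```

View pics/s5.png

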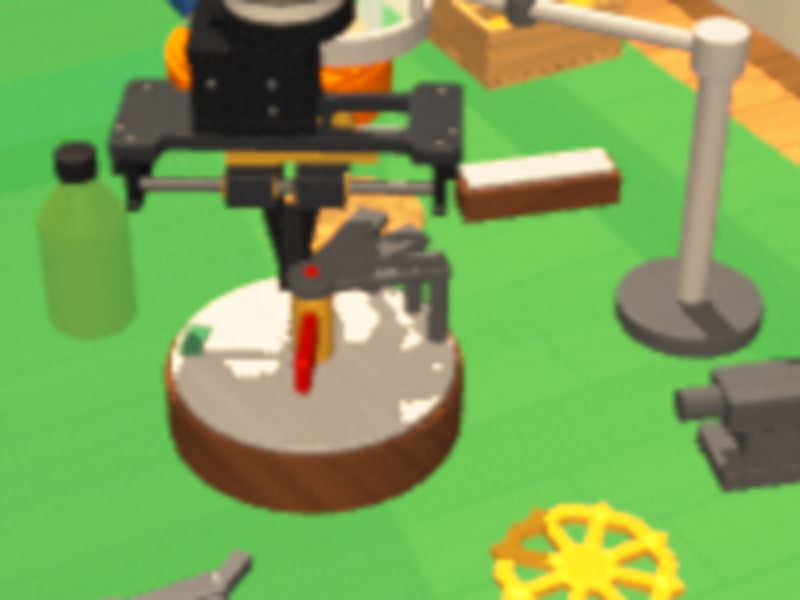

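The red wing has swung clockwise and now points towards the side camera, with its tip at crop (303,388). The brass wing is under the bridge, so the first stroke worked.

```bash
python3 - <<'E'
import pickle
from h import *
d=pickle.load(open("c2.pkl","rb"));c=d["side"]
for a in np.arange(-2.6,-1.9,.1):
    w=a+BY; o=proj(c,[(B[0]+.058*np.cos(w),B[1]+.058*np.sin(w),z) for z in(.084,.06)]); print(round(a,2),((o-[200,140]+.375)*4).round().tolist())
p0=np.array([.5355,.0586,.062]);Z=.062
w=[pk(1.38,Z),pk(1.38,.11),pk(1.38,.122)]+seg(pk(1.38,.122),pk(-1.65,.122),3)+[pk(-1.65,.09),pk(-1.65,Z),pk(-1.65,Z)]
print(rows(p0,-30,w)); p0=w[-1][:3]
w=[pk(a,Z) for a in np.linspace(-1.65,-5.08,15)[1:]]; w+=[w[-1]]*2
emit(p0,w)
E
```

```text
-2.6 [[269.0, 357.0], [271.0, 393.0]]
-2.5 [[279.0, 360.0], [281.0, 395.0]]
-2.4 [[290.0, 361.0], [291.0, 397.0]]
-2.3 [[301.0, 362.0], [302.0, 398.0]]
-2.2 [[312.0, 362.0], [313.0, 398.0]]
-2.1 [[323.0, 362.0], [324.0, 398.0]]
-2.0 [[334.0, 361.0], [335.0, 397.0]]
-1.9 [[345.0, 359.0], [345.0, 395.0]]
255 -8 4 0 0 0 0.0; 255 -8 4 -48 0 0 0.0; 255 -8 4 -60 0 0 0.0; 255 9 31 -60 0 0 -0.0; 255 25 59 -60 0 0 -0.0; 255 42 86 -60 0 0 -0.0; 255 42 86 -28 0 0 0.0; 255 42 86 0 0 0 0.0; 255 42 86 0 0 0 0.0
255 -10 5 0 0 0 0.0; 255 -22 8 0 0 0 0.0; 255 -33 8 0 0 0 0.0; 255 -45 5 0 0 0 0.0; 255 -55 -0 0 0 0 0.0; 255 -64 -8 0 0 0 0.0; 255 -70 -18 0 0 0 0.0; 255 -74 -29 0 0 0 0.0; 255 -75 -41 0 0 0 0.0; 255 -74 -52 0 0 0 0.0
255 4 -11 0 0 0 0.0; 255 11 -20 0 0 0 0.0; 255 21 -28 0 0 0 0.0; 255 31 -33 0 0 0 0.0; 255 31 -33 0 0 0 0.0; 255 31 -33 0 0 0 0.0
end [0.53465893 0.05801814 0.062     ]
```

Call:
servo_tool:
  commands: "255 -8 4 0 0 0 0; 255 -8 4 -48 0 0 0; 255 -8 4 -60 0 0 0; 255 9 31 -60 0 0 0; 255 25 59 -60 0 0 0; 255 42 86 -60 0 0 0; 255 42 86 -60 0 0 0; 255 42 86 -28 0 0 0; 255 42 86 0 0 0 0; 255 42 86 0 0 0 0"

```text
clock: 8.35
position: [0.5256, -0.0355, 0.0587]
tool_rot: [0.001, 0.967, -0.257, -0.003]
contact_force: [-1.1, -0.2, 0.5]
gripper_width: 0.006
```

```bash
python3 - <<'E'
from cell import camera,telemetry
import cv2
from h import *
c=camera("side")
s=telemetry.get_state();p=s["position"]; print(p,s["contact_force"],s["clock"],pk(-1.65,.062))
cv2.imwrite("pics/s6.png",cv2.resize(c["frame"][140:290,200:400],None,fx=4,fy=4,interpolation=cv2.INTER_CUBIC))
E
```

```text
[ 0.52719872 -0.03589854  0.06044993] [ 0.54088855 -0.1902892  -0.23450857] 8.4 (np.float64(0.5291131731646161), np.float64(-0.03682344410974478), 0.062, -30)
```

View pics/s6.png

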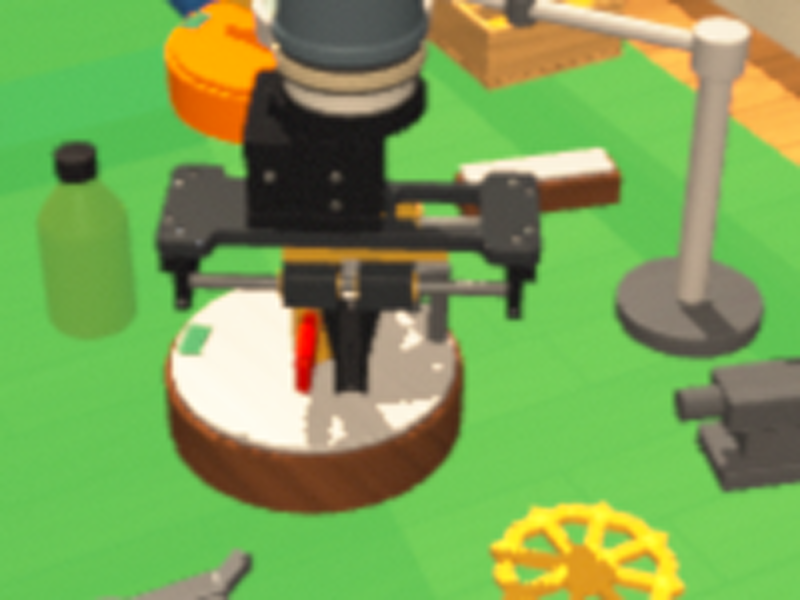

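The fingers are beside the red wing on its anticlockwise side, between crop x 300 and 350, and clear of everything.

Call:
servo_tool:
  commands: "255 -10 5 0 0 0 0; 255 -22 8 0 0 0 0; 255 -33 8 0 0 0 0; 255 -45 5 0 0 0 0; 255 -55 0 0 0 0 0; 255 -64 -8 0 0 0 0; 255 -70 -18 0 0 0 0; 255 -74 -29 0 0 0 0; 255 -75 -41 0 0 0 0; 255 -74 -52 0 0 0 0"

```text
clock: 9.4
position: [0.4883, 0.0451, 0.0615]
tool_rot: [0.001, 0.966, -0.257, -0.002]
contact_force: [-2.2, -5.3, 0.0]
gripper_width: 0.004
```

Call:
servo_tool:
  commands: "255 4 -11 0 0 0 0; 255 11 -20 0 0 0 0; 255 21 -28 0 0 0 0; 255 31 -33 0 0 0 0; 255 31 -33 0 0 0 0; 255 31 -33 0 0 0 0"

```text
clock: 10.0
position: [0.5335, 0.0596, 0.0615]
tool_rot: [-0.0, 0.967, -0.257, -0.0]
contact_force: [-0.0, 0.6, -0.7]
gripper_width: 0.003
```

```bash
python3 - <<'E'
from cell import camera,telemetry
import cv2
from h import *
c=camera("side")
s=telemetry.get_state();p=s["position"]; print(p,s["contact_force"],s["clock"],pk(1.2,.062))
cv2.imwrite("pics/s7.png",cv2.resize(c["frame"][140:290,200:400],None,fx=4,fy=4,interpolation=cv2.INTER_CUBIC))
E
```

```text
[0.53348615 0.05947659 0.06158174] [-0.53165716  0.86523407 -1.30168587] 10.05 (np.float64(0.5348086438931291), np.float64(0.057987131269931574), 0.062, -30)
```

View pics/s7.png

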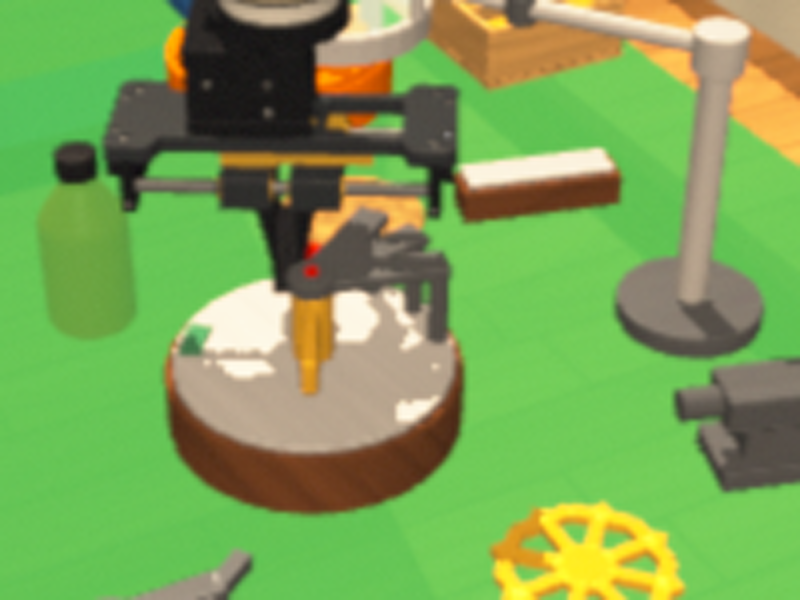

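The red wing is now under the bridge and the brass one points at the camera, tip at (310,390). So the red wing has passed the band once. I'll repeat the same stroke on the brass wing.

Call:
servo_tool:
  commands: "255 -7 3 0 0 0 0; 255 -7 3 -48 0 0 0; 255 -7 3 -60 0 0 0; 255 10 31 -60 0 0 0; 255 26 58 -60 0 0 0; 255 43 86 -60 0 0 0; 255 43 86 -60 0 0 0; 255 43 86 -28 0 0 0; 255 43 86 0 0 0 0; 255 43 86 0 0 0 0"

```text
clock: 11.05
position: [0.5254, -0.0364, 0.0589]
tool_rot: [0.001, 0.967, -0.257, -0.003]
contact_force: [-1.0, -0.7, 0.2]
gripper_width: 0.007
```

Call:
servo_tool:
  commands: "255 -10 5 0 0 0 0; 255 -22 8 0 0 0 0; 255 -33 8 0 0 0 0; 255 -45 5 0 0 0 0; 255 -55 0 0 0 0 0; 255 -64 -8 0 0 0 0; 255 -70 -18 0 0 0 0; 255 -74 -29 0 0 0 0; 255 -75 -41 0 0 0 0; 255 -74 -52 0 0 0 0"

```text
clock: 12.05
position: [0.4882, 0.0424, 0.0628]
tool_rot: [0.001, 0.966, -0.258, -0.0]
contact_force: [-2.3, -5.9, 0.3]
gripper_width: 0.005
```

Call:
servo_tool:
  commands: "255 4 -11 0 0 0 0; 255 11 -20 0 0 0 0; 255 21 -28 0 0 0 0; 255 31 -33 0 0 0 0; 255 31 -33 0 0 0 0; 255 31 -33 0 0 0 0"

```text
clock: 12.65
position: [0.5321, 0.0579, 0.0623]
tool_rot: [-0.0, 0.966, -0.257, -0.0]
contact_force: [-2.7, -0.9, -0.4]
gripper_width: 0.004
```

```bash
python3 - <<'E'
from cell import camera,telemetry
import cv2
from h import *
c=camera("side")
s=telemetry.get_state();p=s["position"]; print(p,s["contact_force"],s["clock"],pk(1.2,.062))
cv2.imwrite("pics/s8.png",cv2.resize(c["frame"][140:290,200:400],None,fx=4,fy=4,interpolation=cv2.INTER_CUBIC))
E
```

```text
[0.53210834 0.0579451  0.06220805] [-2.60240667 -0.74923452  0.87230313] 12.7 (np.float64(0.5348086438931291), np.float64(0.057987131269931574), 0.062, -30)
```

View pics/s8.png

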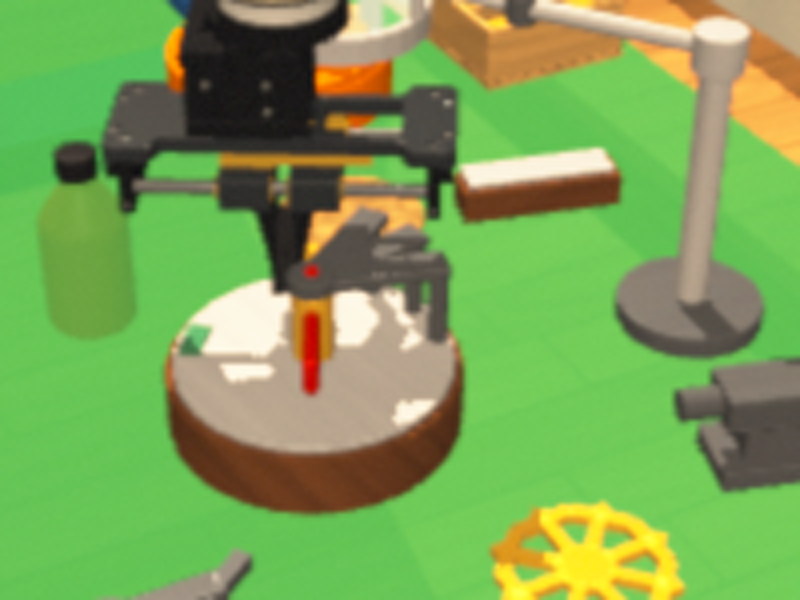

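The red wing points at the camera again, tip at (312,390), so the key is at about 7.4. For the last stroke I'll stop short of the band and check.

```bash
python3 - <<'E'
from h import *
Z=.062
p0=pk(-1.65,Z)[:3]
w=[pk(a,Z) for a in np.linspace(-1.65,-3.53,9)[1:]]; w+=[w[-1]]*2
emit(p0,w); print(w[-1])
E
```

```text
255 -10 5 0 0 0 0.0; 255 -21 8 0 0 0 0.0; 255 -32 8 0 0 0 0.0; 255 -43 6 0 0 0 0.0; 255 -53 1 0 0 0 0.0; 255 -62 -6 0 0 0 0.0; 255 -69 -15 0 0 0 0.0; 255 -73 -25 0 0 0 0.0; 255 -73 -25 0 0 0 0.0; 255 -73 -25 0 0 0 0.0
end [0.47819289 0.02163457 0.062     ]
(np.float64(0.4781928863153876), np.float64(0.021634571383735653), 0.062, -30)
```

Call:
servo_tool:
  commands: "255 -6 2 0 0 0 0; 255 -6 2 -48 0 0 0; 255 -6 2 -60 0 0 0; 255 11 31 -60 0 0 0; 255 28 58 -60 0 0 0; 255 44 86 -60 0 0 0; 255 44 86 -60 0 0 0; 255 44 86 -28 0 0 0; 255 44 86 0 0 0 0; 255 44 86 0 0 0 0"

```text
clock: 13.7
position: [0.526, -0.0376, 0.0589]
tool_rot: [0.001, 0.967, -0.257, -0.003]
contact_force: [0.1, 0.5, 0.2]
gripper_width: 0.003
```

Call:
servo_tool:
  commands: "255 -10 5 0 0 0 0; 255 -21 8 0 0 0 0; 255 -32 8 0 0 0 0; 255 -43 6 0 0 0 0; 255 -53 1 0 0 0 0; 255 -62 -6 0 0 0 0; 255 -68 -13 0 0 0 0; 255 -71 -19 0 0 0 0; 255 -73 -25 0 0 0 0; 255 -73 -25 0 0 0 0"

```text
clock: 14.7
position: [0.4781, 0.019, 0.0631]
tool_rot: [-0.001, 0.966, -0.257, 0.002]
contact_force: [0.7, -0.3, 0.4]
gripper_width: 0.005
```

```bash
python3 - <<'E'
from cell import camera,telemetry
import cv2
from h import *
c=camera("side");t=camera("top")
s=telemetry.get_state();p=s["position"]; print(p,s["contact_force"],s["clock"])
cv2.imwrite("pics/s9.png",cv2.resize(c["frame"][140:290,200:400],None,fx=4,fy=4,interpolation=cv2.INTER_CUBIC))
cv2.imwrite("pics/t9.png",cv2.resize(t["frame"][140:290,200:400],None,fx=4,fy=4,interpolation=cv2.INTER_CUBIC))
for nm,c in(("side",c),):
 for a in np.arange(2.0,2.9,.1):
    w=a+BY; o=proj(c,[(B[0]-.058*np.cos(w),B[1]-.058*np.sin(w),z) for z in(.084,.06)]);o2=proj(c,[(B[0]+.058*np.cos(w),B[1]+.058*np.sin(w),z) for z in(.084,.06)]); print(round(a,2),"brass",((o-[200,140]+.375)*4).round().tolist(),"red",((o2-[200,140]+.375)*4).round().tolist())
E
```

```text
[0.47734767 0.0193944  0.06250788] [ 0.18299164  0.60541764 -1.13413501] 14.8
2.0 brass [[407.0, 328.0], [407.0, 363.0]] red [[225.0, 270.0], [227.0, 304.0]]
2.1 brass [[412.0, 322.0], [411.0, 357.0]] red [[220.0, 275.0], [222.0, 309.0]]
2.2 brass [[415.0, 316.0], [415.0, 351.0]] red [[216.0, 280.0], [218.0, 315.0]]
2.3 brass [[417.0, 310.0], [417.0, 345.0]] red [[212.0, 286.0], [215.0, 321.0]]
2.4 brass [[419.0, 304.0], [418.0, 339.0]] red [[210.0, 292.0], [213.0, 327.0]]
2.5 brass [[419.0, 298.0], [419.0, 333.0]] red [[209.0, 298.0], [211.0, 333.0]]
2.6 brass [[418.0, 292.0], [418.0, 327.0]] red [[209.0, 304.0], [211.0, 339.0]]
2.7 brass [[417.0, 286.0], [416.0, 321.0]] red [[209.0, 310.0], [212.0, 345.0]]
2.8 brass [[414.0, 280.0], [413.0, 315.0]] red [[211.0, 316.0], [214.0, 352.0]]
```

View pics/s9.png

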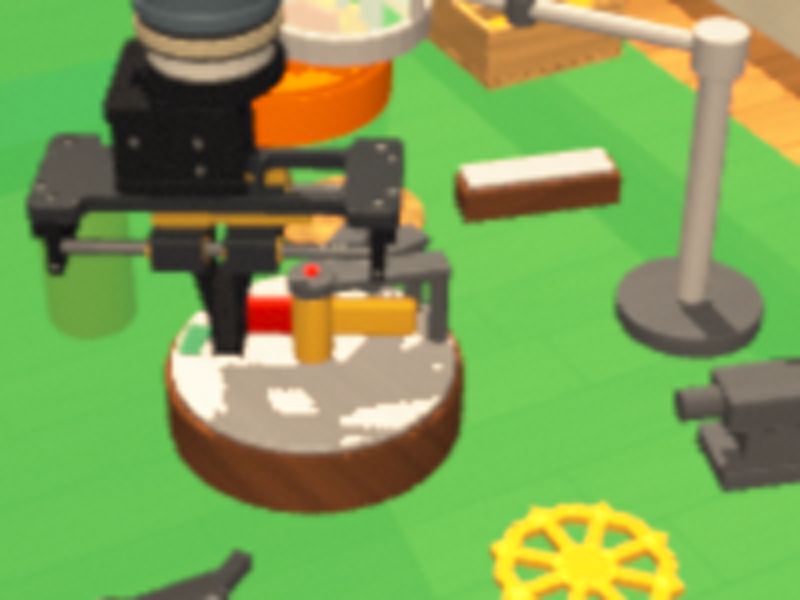

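View pics/t9.png

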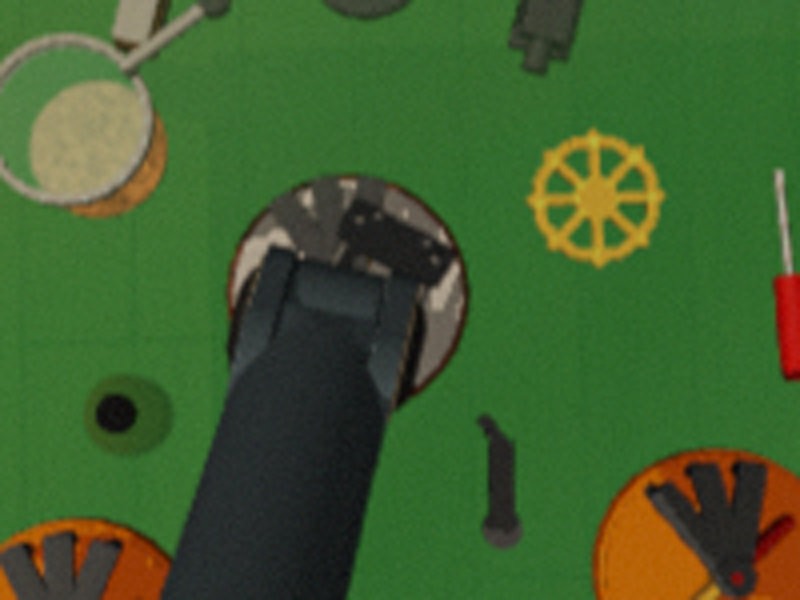

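The red wing points left with its tip next to the fingers, at (228,315). The brass outer end, at (416,297–335), gives a red angle of about 2.48, which is the near edge of the band (2.08–2.48). It needs about 0.2 rad more, so I'll nudge it 10 mm.

Call:
servo_tool:
  commands: "255 -1 -4 0 0 0 0; 255 -2 -7 0 0 0 0; 255 -2 -10 0 0 0 0; 255 -2 -10 0 0 0 0; 255 -2 -10 0 0 0 0"

```text
clock: 15.3
position: [0.4805, 0.0276, 0.0617]
tool_rot: [0.0, 0.966, -0.258, 0.0]
contact_force: [-1.2, -6.1, 2.3]
gripper_width: 0.009
```

```bash
python3 - <<'E'
from cell import camera,telemetry
import cv2
from h import *
c=camera("side")
s=telemetry.get_state();p=s["position"]; print(p,s["contact_force"],s["clock"],np.arctan2(p[1]-B[1],p[0]-B[0])-BY)
cv2.imwrite("pics/s10.png",cv2.resize(c["frame"][160:260,220:340],None,fx=6,fy=6,interpolation=cv2.INTER_CUBIC))
E
```

```text
[0.48049292 0.02765803 0.06172476] [-0.78017553 -5.73395716  3.20162388] 15.35 2.6184549063436195
```

View pics/s10.png

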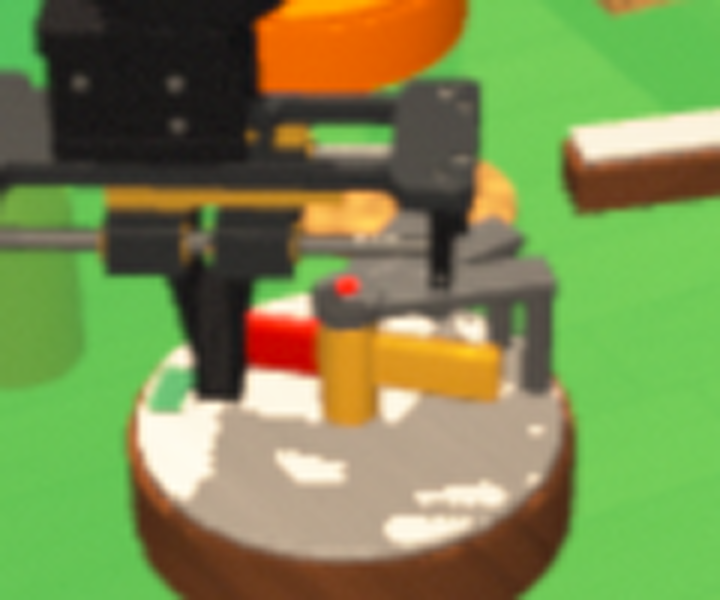

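Call:
servo_tool:
  commands: "255 2 8 0 0 0 0; 255 3 14 0 0 0 0; 255 3 14 -40 0 0 0; 255 3 14 -85 0 0 0; 255 3 14 -130 0 0 0; 255 3 14 -180 0 0 0; 255 28 50 -190 0 0 0; 255 55 92 -190 0 0 0; 255 82 132 -190 0 0 0; 255 110 172 -190 0 0 0"

```text
clock: 16.35
position: [0.4906, -0.176, 0.2518]
tool_rot: [-0.001, 0.967, -0.256, 0.0]
contact_force: [0.3, 0.4, 0.6]
gripper_width: 0.009
```

Call:
servo_tool:
  commands: "255 25 43 0 0 0 0; 255 50 86 0 0 0 0; 255 75 129 0 0 0 0; 255 75 129 0 0 0 0; 255 75 129 0 0 0 0"

```text
clock: 16.85
position: [0.4909, -0.3254, 0.251]
tool_rot: [-0.0, 0.966, -0.259, -0.001]
contact_force: [-0.2, 1.4, 0.2]
gripper_width: 0.005
```

```bash
python3 - <<'E'
from cell import camera,telemetry
import cv2,pickle
from h import *
d={n:camera(n) for n in("top","side")};pickle.dump(d,open("c3.pkl","wb"))
s=telemetry.get_state();p=s["position"]; print(p,s["contact_force"],s["clock"])
cv2.imwrite("pics/t11.png",cv2.resize(d["top"]["frame"][90:290,190:440],None,fx=3,fy=3,interpolation=cv2.INTER_CUBIC))
cv2.imwrite("pics/t12.png",cv2.resize(d["top"]["frame"][165:265,235:345],None,fx=6,fy=6,interpolation=cv2.INTER_CUBIC))
cv2.imwrite("pics/s11.png",cv2.resize(d["side"]["frame"],None,fx=1.4,fy=1.4))
E
```

```text
[ 0.49224055 -0.32262632  0.25099237] [ 0.12627555  0.51490776 -0.06901101] 16.95
```

View pics/t11.png

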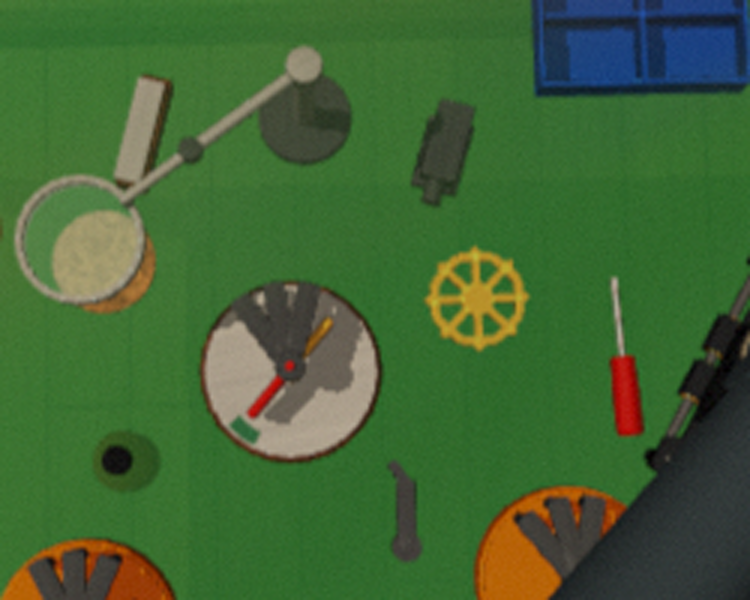

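View pics/t12.png

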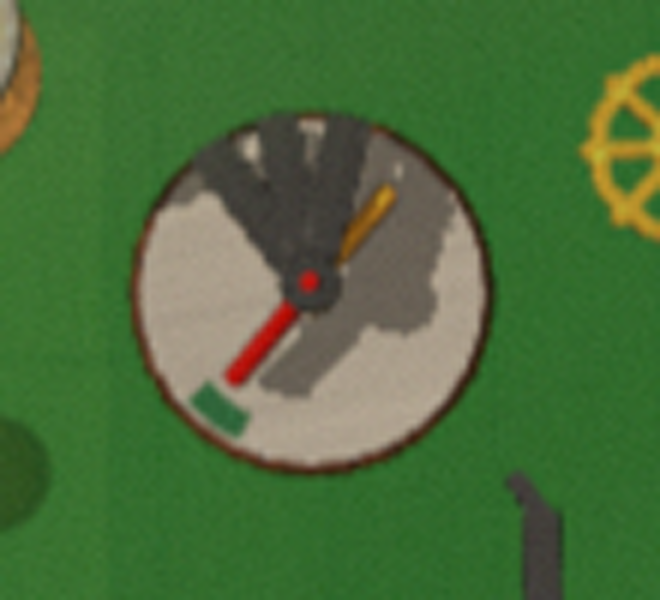

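View pics/s11.png

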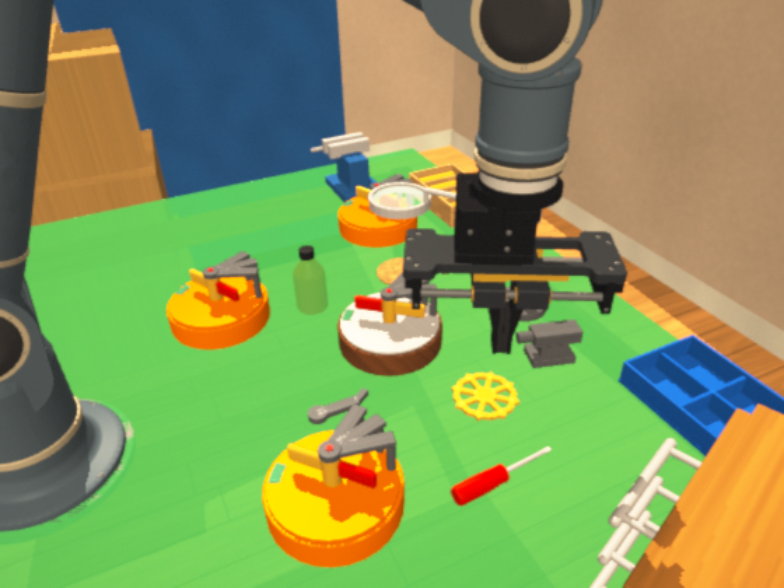

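The red wing's world bearing is about 2.46 rad and the band's middle is at about 2.45, so it is centred in the band. The lens is about 4–5 mm from the pad's middle, the bystanders look unmoved, and the robot is clear. I'm handing it in.

```bash
python3 - <<'E'
from cell import order
print(order.finish_job())
E
```

```text
the job is handed in; nothing more can be done
None
```

I pushed the magnifier aside first, so its lens now hangs over the cork pad. Then I wound the key clockwise in four strokes, and the job is handed in at about 17 s of the 67 s allowed.

- **Key:** the red wing passed the green band once and stopped in it the second time. The last top view put the wing at about 2.46 rad and the band's middle at about 2.45 rad, and the band reaches 0.2 rad either side.
- **Lens:** its centre is about 4–5 mm from the pad's centre, along the lens's swing. I left it there rather than push again.
- **Other things:** the bystanders and the orange look-alikes looked unmoved in the last pictures; I compared them by eye, not by measurement. The highest force I read was about 6.6 N, and the robot was clear of everything at hand-in.

No check failed. The one disagreement came during the push, when two camera estimates of the magnifier's arm angle differed by about 0.05 rad. I settled it by backing off and measuring the lens directly from above.

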